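# Hook a trapped acrylic offcut out of a strip heater

### The arm

A 7-joint arm with a two-finger parallel gripper is mounted at the origin on the work surface. World frame = base frame: x ahead of the robot, y to its left, z up, the work surface at z = 0. Lengths are in m, angles in rad, forces in N, time in s.
With the tool pointing down it reaches from about 0.4 to 0.85 m from the base axis. Payload 4.5 kg.
Tool frame: the origin (TCP) lies midway between the tips of the shut fingers; the grasp point (between the pads) lies 19 mm behind it; z points along the fingers, y is the direction in which the jaws open and shut (so a half turn about z gives the same grasp; the last joint's range is limited). The gripper opens to 88 mm and grips with 3 to 60 N. Pads are 18 mm wide; open, the fingers measure 123 mm over their backs; the gripper's body (75 mm by 187 mm) begins 45 mm behind the grasp point.
Start: joints at [1.173, 0.689, -0.195, 1.565, 0.157, 0.902, -0.215], TCP at [0.262, -0.568, 0.216] pointing down, gripper open.
Joint ranges: [-3.01, 3.01], [-0.46, 2.08], [-1.47, 1.51], [0.13, 2.56], [-1, 4.14], [0.04, 2.09], [-2.66, 2.66]. Speed limits (rad/s): [2.57, 2.57, 3.14, 3.14, 3.14, 3.14, 3.14].

### API

Orientations are given as a unit quaternion [x, y, z, w].
In Python, from plant import r gives the robot as it stands. The module is installed in compiled form; this text tells all that it offers.
- The arm moves only by the shell command python3 -m jog 'ROWS' [FORCE]. ROWS is JSON, a list of rows, each an object with "translation": the shift along the tool's x, y, z in units of 40 mm (1.0 is 40 mm), a list of three; "twist": the turn about the tool's z in units of 6 degrees (1.0 is 6 degrees); "claw": the opening in per cent of the stroke, from 0 (shut) to 100 (fully open). A call has 1 to 20 rows; each row shifts and turns the commanded pose from where the row before left it, along the tool's axes as they then stand; what a row does not reach is not made up. A row lasts 1/12 s, in which the tool goes at most 41.7 mm and 7.16 degrees, less where a joint would pass 70% of its speed; a pose out of reach is approached as far as the arm can. A call is refused whole if a number of a shift passes 1 or a number of a turn 1, either way. A call with a gripper value outside its range is refused whole. The fingers move at their own pace and stop on an object; FORCE is the grip in N (left out, the last holds). Time passes only in rows, so rows that do not move let the fingers close. It gives the time, the measured TCP pose, the force and the opening at its end, in the units of the state.
- r.get_state(): the state, without advancing time (a new reading comes with each control period).
- r.snapshot(name): name is "scene" or "top" or "wrist"; returns a dict with "img" (480x640x3 uint8, red, green, blue), "fx", "fy", "cx", "cy" (pixels), "origin" and "rotation" of the camera in the world; the wrist camera has in their place "T_tool_cam" (4x4, takes a point from camera to tool coordinates, whose origin is the TCP and whose axes are the flange's). Camera axes: x right, y up, looking along -z (the intrinsics and any distortion apply to the point x, -y, -z); pixel columns grow to the right and rows downward; lengths in m; the calibration is good to about 2 mm. A picture is of the moment at which its call begins: read the wrist's pose just before it. There is no depth.
- r.finish_job(): hands the job in, once; it reports no verdict.
Trained networks look in the newest picture that a camera, given by its name, has taken for a name from the list of things; names that differ only in an ending like _2 or _b are one class to them, and where a whole thing is asked for, a point or a joint stands for the part that bears it (a point fixed in the world has none). Each returns a list of dicts, best first, with "confidence" (0 to 1); they miss things now and then, are a little off and sometimes report something else, mostly with a low value. They report only what shows in the picture. A call takes as long as a camera call.
- r.spot_in(label, camera): "rect" ([left, top, right, bottom] in pixels, round what is visible of it).
- r.spot_point(label, camera): "location" ([row, column] in pixels: a listed point, or the origin of a listed thing).
The state is a dict: "clock": time; "q": joint angles; "qd": joint speeds; "joint_torque": joint torques, N m; "tool_pos": TCP position; "eef_rot": TCP orientation; "contact_force": force on the tool from outside, world axes, zero at the start; "moment": the same for the moment, N m; "opening": opening from 0.0 (shut) to 1.0 (fully open).
Only numpy, scipy, OpenCV 4.12 (cv2) and the standard library are available. Lean on these libraries where they do the work, as an engineer would, in place of code of your own. Each camera call takes 0.05 s, during which the arm holds its last target. There are 200 camera calls.

### The job

An acrylic offcut has dropped through the slot of the cold strip heater and lies in the crumb tray, trapped beneath the quartz heating tube. Take the hooked pick from its wooden block, reach down through the narrow slot beside the tube, get the hook behind the offcut and drag it along the tray until it lies wholly in the open catch end, then stand the pick back in its block. The tube is fragile, so let the pick only brush it and keep its touch on the rest of the heater light; move the offcut with the pick, never with the fingers, and leave the can, the tape measure and the yellow bracket where they are.

Things in the scene. Friction and masses are not known exactly. Their poses are not given: they have to be found in the camera images.
- heater: Cold bench-top strip heater, casing 600 x 250 mm, fixed, its height differs by some mm. z up, y along the slot from the open end INTO the machine, x across it to the rear. Origin in the casing's end plane. In its frame (mm): tray floor top z=40, trough walls x=-20 and 26; tables z 74 to 80, y 0 to 600; rear table's edge x=14; back stop 22 mm high at x=110. Rigid: touch slowly, it takes about 25 N.
- edge_mid (a point): Mean place of the slot's front edge, on the table's top at y=100 mm: (-8, 100, 80) mm in the heater's frame. The front table (black stripe by its edge) is clamped at a setting that is NOT reported: the true edge is parallel to y and up to 7 mm nearer or farther in x than this point. Clamp knobs 28 mm wide, 14 mm high stand 97 mm in front of it at y=80 and 520.
- tube_mid (a point): Mean place of the quartz tube's axis at y=100 mm: (4, 100, 59) mm in the heater's frame. The tube, 10 mm thick, y=15 to 560, hangs from the front table and shifts with it: the gap from front edge to tube is always 7 mm, found by feel or sight. Underside z=54. Brackets cross the gap at y=263-277 and 553-567 only; it is open towards y=0. Rigid, bears about 10 N.
- catch (a point): Centre of the open catch end of the crumb tray, on its floor: (2, -51, 40) mm in the heater's frame. The floor runs level out of the slot; catch end y=-102 to 0, x=-33 to 37 mm, rims 12 mm high, nothing above it.
- offcut: Red acrylic offcut, 18 mm (its x) by 60 mm (its y) by 6 mm thick, 12 g; origin at the centre of its underside. It lies flat on the tray floor beneath the tube, its long side along the slot within a few degrees, its centre at x=4 to 7 mm and y=85 to 150 mm in the heater's frame.
- pick: Hooked pick, 70 g, stands upright in the block. Origin: on its axis, at the underside of its black round guard (36 mm across, 6 mm thick), which rests on the block's top. Square yellow handle 16 by 16 mm, sides along its x and y, from z=6 to z=86 mm. Steel shank 4 mm thick straight down the axis to z=-67; there it bends at a right angle into a toe 4 mm thick, its axis at z=-65, that points along the pick's +x and ends 20 mm from the axis.
- pick_tip (a point): Centre of the round end of the pick's toe, at (18, 0, -65) mm in the pick's frame.
- block: Wooden tool block, fixed to the bench, 92 by 60 by 85 mm high; origin at bench level under the place of the pick's axis. A pocket goes right through it from above: x from -12 to 32 mm, y from -9 to 9 mm in its frame. The pick stands with its axis over the origin, its toe along the block's +x within a few degrees, its guard on the top at z=85 mm.
- cement: Can, 56 mm across, 100 mm high, standing on the bench; origin at the centre of its underside. To be left alone.
- tape: Yellow and black tape measure, 62 by 36 by 58 mm high, standing on the bench; origin at the centre of its underside. To be left alone.
- bracket: Bent yellow acrylic bracket, 60 by 50 by 60 mm high, standing on the bench; to be left alone.

How it is judged:
On the way, in this order (a step that is already met when the one before it is completed fails the run):
1. The pick's toe is down in the trough, below the tube's underside, with the offcut still in there (z of pick_tip in the frame of heater between 0.038 and 0.05 m and y of pick_tip in the frame of heater above 0.03 m and y of offcut in the frame of heater above 0.04 m), for 0.2 s.
2. The offcut has been dragged wholly into the open catch end of the tray (y of offcut in the frame of heater between -0.105 and -0.031 m and x of offcut in the frame of heater between -0.036 and 0.04 m and z of offcut in the frame of heater between 0.032 and 0.05 m), for 0.2 s.
At the end, for the whole second after the job is handed in: The offcut lies at rest flat on the tray in the open catch end, wholly outside the slot (its centre more than 31 mm beyond the casing's end, inside the rims), and the pick stands at rest and upright in its block, guard on the block's top, axis within 12 mm of its place (all of step 2 and linear speed of each of offcut, pick below 0.01 m/s and horizontal distance between pick and block below 0.012 m and z of pick in the frame of block between 0.08 and 0.09 m and angle between pick's own z axis and vertical below 0.12 rad); the robot touches nothing.
It fails at once if The pick presses on the quartz tube with more than 10 N (contact force between pick and front_table_c0 above 10 N).
It fails at once if The pick presses on the heater with more than 25 N (contact force between pick and heater above 25 N).
It fails at once if The fingers touch the offcut (contact force between the fingers and offcut above 0.3 N).
It fails at once if The arm or fingers lean on the quartz tube (contact force between the arm and front_table_c0 above 10 N).
It fails at once if The can, the tape measure or the bracket is moved by more than 20 mm (distance of any of cement, tape, bracket from where it was at the start of the episode above 0.02 m).
It also fails if it takes over 72 s, if anything falls off the work surface, if the arm or the gripper's body presses on something with over 40 N, if the wrist force passes 120 N, or if a joint passes its speed limit or range.

## Working session

There is one attempt and no reset: what is moved stays moved. The work goes in short steps, Python scripts to look and compute and a shell command to move; the robot and the scene stay as the last step left them, time stands still between calls to the robot, and variables do not carry over. Pictures are saved under pics/ and viewed, about 8 in all and at most 12, crops included, and the job is handed in when it is done.

```bash
mkdir -p pics; cat > h.py <<'E'
import numpy as np, cv2
from plant import r
from scipy.spatial.transform import Rotation as R
def cam(name):
    s=r.get_state(); d=r.snapshot(name)
    if name=="wrist":
        T=np.eye(4); T[:3,:3]=R.from_quat(s["eef_rot"]).as_matrix(); T[:3,3]=s["tool_pos"]
        M=T@np.array(d["T_tool_cam"]); d["origin"]=M[:3,3]; d["rotation"]=M[:3,:3]
    d["origin"]=np.array(d["origin"]); d["rotation"]=np.array(d["rotation"]).reshape(3,3)
    return d
def ray(d,row,col):
    v=d["rotation"]@np.array([(col-d["cx"])/d["fx"],-(row-d["cy"])/d["fy"],-1]); return v
def onz(d,row,col,z):
    v=ray(d,row,col); return d["origin"]+v*(z-d["origin"][2])/v[2]
def proj(d,p):
    c=d["rotation"].T@(np.array(p)-d["origin"]); return np.array([d["cy"]-d["fy"]*c[1]/-c[2], d["cx"]+d["fx"]*c[0]/-c[2]])
def save(d,n,crop=None,s=1):
    im=d["img"][:,:,::-1]
    if crop: a,b,c,e=crop; im=im[a:b,c:e]
    cv2.imwrite("pics/"+n,cv2.resize(im,None,fx=s,fy=s,interpolation=cv2.INTER_CUBIC))
E
python3 - <<'E'
from h import *
print(r.get_state())
for n in ["scene","top"]:
    d=cam(n); save(d,n+"0.png"); print(n,[(k,d[k]) for k in d if k!="img"])
    for l,z in [("heater",0),("edge_mid",.08),("tube_mid",.059),("catch",.04),("offcut",.04),("pick",.085),("pick_tip",.02),("block",0),("cement",0),("tape",0),("bracket",0)]:
        o=r.spot_point(l,n); b=r.spot_in(l,n)
        print(l,[(np.round(q["location"]),round(q["confidence"],2),np.round(onz(d,*q["location"],z),3)) for q in o[:2]],[np.round(q["rect"]) for q in b[:1]])
E
```

```text
{'clock': 0.0, 'q': array([ 1.17281651,  0.690015  , -0.19450744,  1.56633657,  0.15732226,
        0.90250422, -0.21510668]), 'qd': array([-7.52967268e-05,  7.20654886e-04, -3.69385112e-04,  1.35294775e-03,
       -1.08977947e-03, -4.29648166e-04,  5.13745522e-04]), 'joint_torque': array([ 2.45454485e-04, -5.27561152e+01, -1.26670003e+00, -1.53427595e+01,
       -5.25733782e-02,  6.36890967e-03,  1.71473575e-04]), 'tool_pos': array([ 0.26121477, -0.56705058,  0.21519255]), 'eef_rot': array([ 9.76776554e-01,  2.14258465e-01, -2.74952358e-04, -8.93274634e-04]), 'contact_force': array([0.42572073, 0.59377501, 0.99769949]), 'moment': array([ 0.01904284, -0.02543424, -0.03604459]), 'opening': 0.9997367488929516}Traceback (most recent call last):
  File "<stdin>", line 4, in <module>
  File "h.py", line 9, in cam
    d["origin"]=np.array(d["origin"]); d["rotation"]=np.array(d["rotation"]).reshape(3,3)
                                                     ~~~~~~~~~~~~~~~~~~~~~~~~~~~~~~~^^^^^
ValueError: cannot reshape array of size 4 into shape (3,3)
```

Rotation is a quaternion.

```bash
sed -i 's/d\["rotation"\]=np.array(d\["rotation"\]).reshape(3,3)/q=np.array(d["rotation"]); d["rotation"]=R.from_quat(q).as_matrix() if q.size==4 else q/' h.py
python3 - <<'E'
from h import *
for n in ["scene","top"]:
    d=cam(n); save(d,n+"0.png"); print(n,[(k,d[k]) for k in d if k!="img"])
    for l,z in [("heater",0),("edge_mid",.08),("tube_mid",.059),("catch",.04),("offcut",.04),("pick",.085),("pick_tip",.02),("block",0),("cement",0),("tape",0),("bracket",0)]:
        o=r.spot_point(l,n); b=r.spot_in(l,n)
        print(l,[(np.round(q["location"]),round(q["confidence"],2),np.round(onz(d,*q["location"],z),3)) for q in o[:2]],[np.round(q["rect"]) for q in b[:1]])
E
```

```text
scene [('fx', 512.0887295063752), ('fy', 512.0887295063752), ('cx', 318.6181950683365), ('cy', 240.04817444223642), ('origin', array([ 1.35134725, -0.04685924,  0.69274145])), ('rotation', array([[-0.12976455, -0.58607938,  0.79979505],
       [ 0.99147884, -0.08600227,  0.09784338],
       [ 0.0114402 ,  0.80567647,  0.59224534]]))]
heater [(array([286., 338.]), 0.88, array([ 0.566, -0.101,  0.   ]))] [array([282., 216., 640., 354.])]
edge_mid [(array([258., 390.]), 0.6, array([ 0.56 , -0.003,  0.08 ]))] [array([280., 221., 639., 355.])]
tube_mid [(array([269., 390.]), 0.95, array([ 0.571, -0.002,  0.059]))] []
catch [(array([270., 310.]), 0.96, array([ 0.573, -0.158,  0.04 ]))] [array([280., 220., 640., 357.])]
offcut [(array([241., 296.]), 0.7, array([ 0.481, -0.203,  0.04 ]))] [array([188., 215., 242., 274.])]
pick [(array([228., 216.]), 0.85, array([ 0.519, -0.363,  0.085]))] [array([206., 191., 221., 232.])]
pick_tip [(array([292., 189.]), 0.39, array([ 0.649, -0.385,  0.02 ]))] [array([208., 192., 220., 233.])]
block [(array([258., 213.]), 0.59, array([ 0.513, -0.38 ,  0.   ])
[... 1239 characters left out ...]
1., 329.])]
offcut [(array([239., 234.]), 0.44, array([0.58 , 0.027, 0.04 ]))] []
pick [(array([272., 452.]), 0.88, array([ 0.519, -0.357,  0.085]))] [array([449., 262., 479., 284.])]
pick_tip [(array([248., 244.]), 0.62, array([0.566, 0.013, 0.02 ]))] [array([447., 266., 478., 287.])]
block [(array([276., 444.]), 0.71, array([ 0.516, -0.362,  0.   ]))] [array([418., 239., 484., 301.])]
cement [(array([214., 461.]), 0.87, array([ 0.633, -0.396,  0.   ]))] [array([449., 193., 492., 228.])]
tape [(array([323., 361.]), 0.55, array([ 0.427, -0.207,  0.   ]))] [array([348., 301., 381., 341.])]
bracket [(array([168., 395.]), 0.71, array([ 0.723, -0.272,  0.   ]))] [array([381., 144., 414., 184.])]
```

View pics/scene0.png

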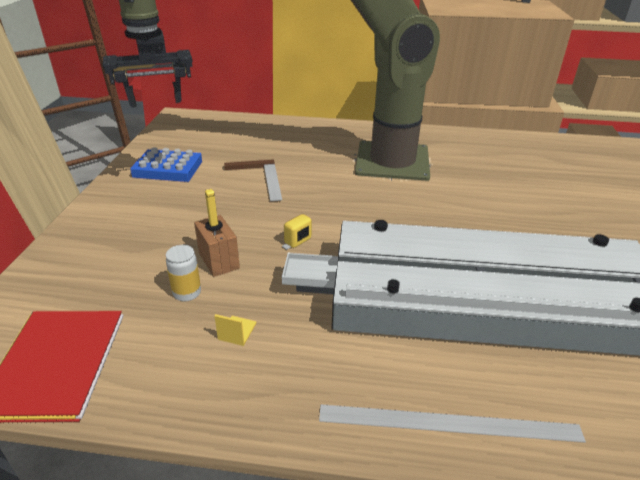

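View pics/top0.png

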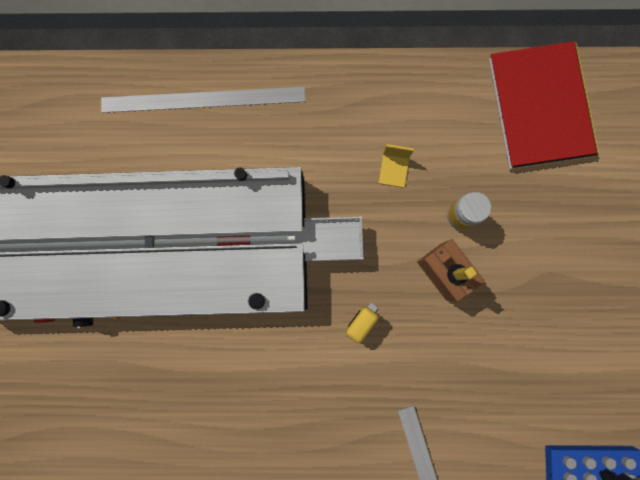

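Both pictures show the heater with its slot along world +y, with its origin near (0.58, −0.105). The red offcut shows in the slot at top (241, 217–250), and the pick guard at top (272, 456). The block is turned by about 34°. I'll move the wrist over the block for a closer look.

```bash
python3 -m jog '[{"translation":[0,0,-1],"twist":0,"claw":100},{"translation":[0.4,-0.1,-0.8],"twist":0,"claw":100},{"translation":[0.8,-0.2,-0.8],"twist":0,"claw":100},{"translation":[0.8,-0.2,-0.4],"twist":0,"claw":100},{"translation":[0.8,-0.2,0],"twist":0,"claw":100},{"translation":[0.8,-0.2,0],"twist":0,"claw":100},{"translation":[0.8,-0.2,0],"twist":0,"claw":100},{"translation":[0.8,-0.2,0],"twist":0,"claw":100},{"translation":[0.8,-0.2,0],"twist":0,"claw":100},{"translation":[0.4,-0.2,0],"twist":0,"claw":100},{"translation":[0,0,0],"twist":0,"claw":100},{"translation":[0,0,0],"twist":0,"claw":100}]'
python3 - <<'E'
from h import *
d=cam("wrist"); save(d,"w1.png"); print(d["T_tool_cam"],d["origin"],d["fx"],d["cx"],d["cy"],d.keys())
for l,z in [("pick",.085),("pick_tip",.02),("block",.0)]:
    print(l,[(np.round(q["location"]),round(q["confidence"],2),np.round(onz(d,*q["location"],z),3)) for q in r.spot_point(l,"wrist")[:2]])
print(r.get_state()["q"])
E
```

```text
clock: 3.35
tool_pos: [0.4637, -0.3999, 0.333]
eef_rot: [0.977, 0.215, -0.0, 0.0]
contact_force: [-1.0, -0.6, 0.0]
opening: 0.997
[[-2.53701459e-05  9.66424179e-01  2.56951954e-01  6.63970065e-02]
 [ 1.00000000e+00  2.83586613e-05 -7.92502251e-06  9.48924980e-04]
 [-1.49457468e-05  2.56951953e-01 -9.66424179e-01 -1.67899964e-01]
 [ 0.00000000e+00  0.00000000e+00  0.00000000e+00  1.00000000e+00]] [ 0.52440511 -0.37283338  0.50088599] 361.59106482858317 315.1717388135304 234.79819388151262 dict_keys(['img', 'fx', 'fy', 'cx', 'cy', 'T_tool_cam', 'origin', 'rotation'])
pick [(array([142., 311.]), 0.67, array([ 0.519, -0.37 ,  0.085])), (array([  6., 160.]), 0.45, array([ 0.576, -0.175,  0.085]))]
pick_tip [(array([  7., 161.]), 0.71, array([ 0.584, -0.145,  0.02 ])), (array([ 73., 367.]), 0.44, array([ 0.622, -0.398,  0.02 ]))]
block [(array([144., 310.]), 0.75, array([ 0.515, -0.369,  0.   ]))]
[ 0.75899695  0.56105415 -0.21095967  1.43790568  0.12356153  1.15566827
 -0.6127623 ]
```

View pics/w1.png

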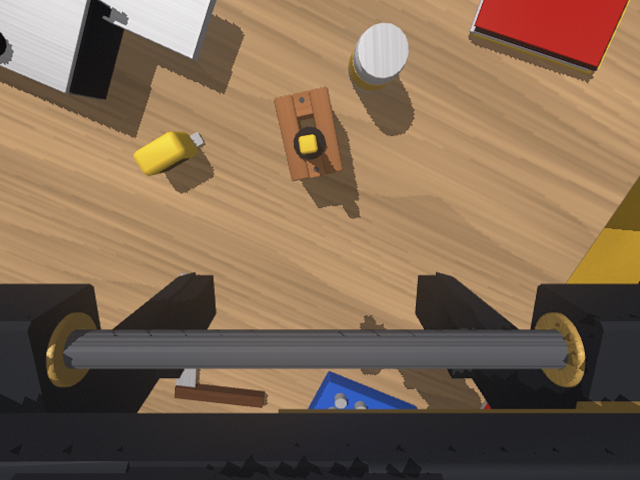

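The wrist view shows the block with the pick's yellow handle at row 144, col 308. The empty part of the pocket runs up the image, so the toe points roughly along tool +x.

```bash
python3 - <<'E'
from h import *
d=cam("wrist"); hsv=cv2.cvtColor(d["img"],cv2.COLOR_RGB2HSV)
sub=np.zeros(hsv.shape[:2],np.uint8); sub[110:180,280:340]=255
m=cv2.inRange(hsv,(22,150,120),(35,255,255))&sub
c=max(cv2.findContours(m,0,2)[0],key=cv2.contourArea); print(cv2.minAreaRect(c)); (x,y),_,_=cv2.minAreaRect(c); 
print("handle top",onz(d,y,x,.171)); box=cv2.boxPoints(cv2.minAreaRect(c))
for a,b in box: print(onz(d,b,a,.171).round(4))
k=(cv2.inRange(hsv,(0,0,0),(180,255,60))&sub)|m
c=max(cv2.findContours(k,0,2)[0],key=cv2.contourArea); (x,y),w,_=cv2.minAreaRect(c); print("guard",x,y,w,onz(d,y,x,.091))
for a,b in [(99,275),(88,325),(167,342),(180,293)]: print("corner",onz(d,a,b,.085).round(4))
p=onz(d,173.5,317.5,.085);q=onz(d,93.5,300,.085);v=q-p;print("len",np.hypot(v[0],v[1]),"yaw",np.degrees(np.arctan2(v[1],v[0])),"mid",(p+q)/2)
save(d,"w1c.png",(80,190,260,370),5)
t=cam("top")
save(t,"t1c.png",(215,265,200,370),4)
E
```

```text
((305.33782958984375, 140.02703857421875), (17.91948890686035, 17.75509262084961), 80.53767395019531)
handle top [ 0.51759391 -0.36855522  0.171     ]
[ 0.5196 -0.3578  0.171 ]
[ 0.5282 -0.3708  0.171 ]
[ 0.5156 -0.3794  0.171 ]
[ 0.5068 -0.3663  0.171 ]
guard 307.7074890136719 141.2779998779297 (29.244709014892578, 30.33977508544922) [ 0.51626087 -0.36975327  0.091     ]
corner [ 0.5418 -0.3193  0.085 ]
corner [ 0.5744 -0.3638  0.085 ]
corner [ 0.5066 -0.4166  0.085 ]
corner [ 0.4701 -0.372   0.085 ]
len 0.0874771276245876 yaw 37.09572588957891 mid [ 0.52329337 -0.36801911  0.085     ]
```

View pics/w1c.png

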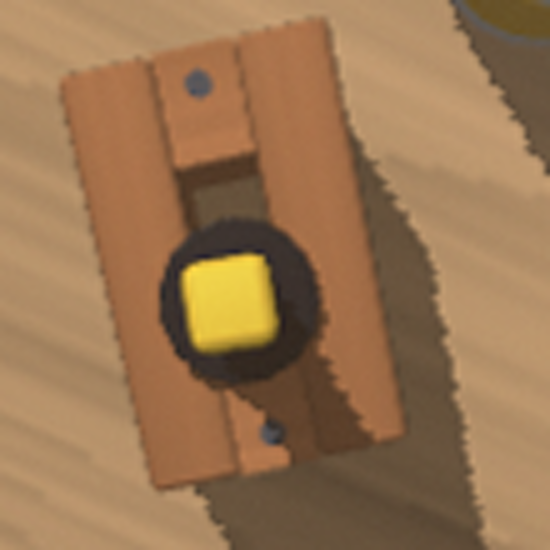

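View pics/t1c.png

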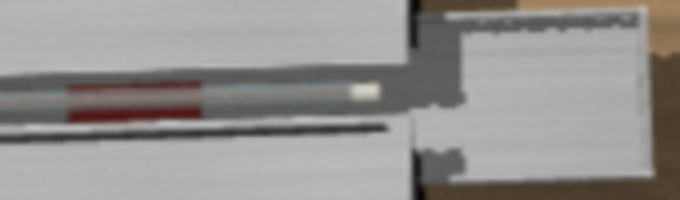

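The crop shows the handle axis at about (0.517, −0.369), handle yaw about 34° and block yaw about 37°, with the toe along +x. In the top crop the tube hides part of the red offcut, and the slot is visible. Next I'll approach the pick.

```bash
python3 -m jog '[{"translation":[0.5,0,0],"twist":-0.8,"claw":100},{"translation":[0.5,0.05,0],"twist":-0.75,"claw":100},{"translation":[0.55,0.05,0],"twist":0,"claw":100},{"translation":[0,0,0.8],"twist":0,"claw":100},{"translation":[0,0,0.8],"twist":0,"claw":100},{"translation":[0,0,0.8],"twist":0,"claw":100},{"translation":[0,0,0.8],"twist":0,"claw":100},{"translation":[0,0,0.8],"twist":0,"claw":100},{"translation":[0,0,0.8],"twist":0,"claw":100},{"translation":[0,0,0.55],"twist":0,"claw":100},{"translation":[0,0,0],"twist":0,"claw":100},{"translation":[0,0,0],"twist":0,"claw":100}]'
python3 -m jog '[{"translation":[0,0,0],"twist":0,"claw":0},{"translation":[0,0,0],"twist":0,"claw":0},{"translation":[0,0,0],"twist":0,"claw":0},{"translation":[0,0,0],"twist":0,"claw":0},{"translation":[0,0,0],"twist":0,"claw":0},{"translation":[0,0,0],"twist":0,"claw":0},{"translation":[0,0,0],"twist":0,"claw":0},{"translation":[0,0,0],"twist":0,"claw":0}]' 30
python3 - <<'E'
from h import *
s=r.get_state(); print(s["tool_pos"],s["eef_rot"],s["contact_force"],s["opening"],s["clock"])
E
```

```text
clock: 4.65
tool_pos: [0.5183, -0.3739, 0.1184]
eef_rot: [0.956, 0.292, -0.001, -0.001]
contact_force: [0.1, -0.3, 0.7]
opening: 0.998
clock: 5.32
tool_pos: [0.5191, -0.3735, 0.1191]
eef_rot: [0.956, 0.293, -0.0, 0.0]
contact_force: [0.6, 0.3, 0.2]
opening: 0.421
[ 0.51913626 -0.37352756  0.11911254] [ 9.56195022e-01  2.92730383e-01 -1.13922741e-06  5.04977371e-05] [0.56590514 0.32689368 0.16259441] 0.4209324030789156 5.3167
```

```bash
python3 -m jog '[{"translation":[0,-0.12,0],"twist":0,"claw":35},{"translation":[0,0,0],"twist":0,"claw":0},{"translation":[0,0,0],"twist":0,"claw":0},{"translation":[0,0,0],"twist":0,"claw":0},{"translation":[0,0,0],"twist":0,"claw":0},{"translation":[0,0,0],"twist":0,"claw":0},{"translation":[0,0,0],"twist":0,"claw":0},{"translation":[0,0,0],"twist":0,"claw":0}]'
```

```text
clock: 5.98
tool_pos: [0.5165, -0.3696, 0.119]
eef_rot: [0.956, 0.293, 0.0, 0.0]
contact_force: [0.5, 0.1, 0.0]
opening: 0.181
```

The pick is gripped at an opening of 0.181, which is 16 mm. Now I'll lift it and carry it over the slot.

```bash
python3 -m jog '[{"translation":[0,0,-0.5],"twist":0,"claw":0},{"translation":[0,0,-0.8],"twist":0,"claw":0},{"translation":[0,0,-0.9],"twist":0,"claw":0},{"translation":[0,0,-0.9],"twist":0,"claw":0},{"translation":[0,0,-0.9],"twist":0,"claw":0},{"translation":[0.62,-0.71,0],"twist":0,"claw":0},{"translation":[0.62,-0.71,0],"twist":0,"claw":0},{"translation":[0.62,-0.71,0],"twist":0,"claw":0},{"translation":[0.62,-0.71,0],"twist":0,"claw":0},{"translation":[0.62,-0.71,0],"twist":0,"claw":0},{"translation":[0.62,-0.71,0],"twist":0,"claw":0},{"translation":[0.62,-0.71,0],"twist":0,"claw":0},{"translation":[0.62,-0.71,0],"twist":0,"claw":0},{"translation":[0.62,-0.71,0],"twist":0,"claw":0},{"translation":[0.62,-0.71,0],"twist":0,"claw":0},{"translation":[0.62,-0.71,0],"twist":0,"claw":0},{"translation":[0.62,-0.71,0],"twist":0,"claw":0}]'
python3 -m jog '[{"translation":[0,0,0],"twist":-0.93,"claw":0},{"translation":[0,0,0],"twist":-0.93,"claw":0},{"translation":[0,0,0],"twist":-0.93,"claw":0},{"translation":[0,0,0],"twist":-0.93,"claw":0},{"translation":[0,0,0],"twist":-0.93,"claw":0},{"translation":[0,0,0],"twist":-0.93,"claw":0},{"translation":[0,0,0],"twist":-0.93,"claw":0},{"translation":[0,0,0],"twist":-0.93,"claw":0},{"translation":[0,0,0],"twist":-0.93,"claw":0},{"translation":[0,0,0],"twist":-0.93,"claw":0},{"translation":[0,0,0],"twist":0,"claw":0},{"translation":[0,0,0],"twist":0,"claw":0},{"translation":[0,0,0],"twist":0,"claw":0}]'
python3 - <<'E'
from h import *
print(r.get_state()["q"].round(2))
d=cam("wrist"); save(d,"w2.png")
for l,z in [("pick_tip",.18),("edge_mid",.08),("tube_mid",.059),("offcut",.04),("heater",0)]:
    print(l,[(np.round(q["location"]),round(q["confidence"],2),np.round(onz(d,*q["location"],z),3)) for q in r.spot_point(l,"wrist")[:2]])
E
```

```text
clock: 7.4
tool_pos: [0.5722, 0.0812, 0.2792]
eef_rot: [0.956, 0.293, 0.0, 0.0]
contact_force: [0.7, -0.6, -0.3]
opening: 0.18
clock: 8.48
tool_pos: [0.5723, 0.0793, 0.279]
eef_rot: [0.709, 0.705, -0.0, 0.0]
contact_force: [-0.3, 0.3, -2.2]
opening: 0.177
[ 0.09  0.59 -0.53  1.62  0.33  1.02 -0.54]
pick_tip [(array([201., 315.]), 0.78, array([0.573, 0.1  , 0.18 ]))]
edge_mid []
tube_mid []
offcut []
heater []
```

View pics/w2.png

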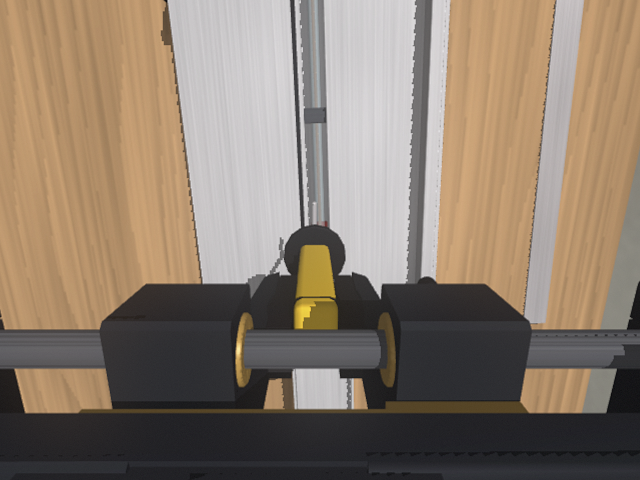

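The wrist view shows the slot between the tables at cols 301–328, the bracket at row 115 (heater y=270) and the toe tip at row 201, col 315. I'll zoom in for the gap.

```bash
python3 - <<'E'
from h import *
d=cam("wrist"); save(d,"w2c.png",(90,240,280,350),5)
for row in (140,160,180,195):
    g=d["img"][row].astype(int)
    print(row,[(c,tuple(g[c])) for c in range(290,334)] if row==180 else "")
    for c0 in (300,305,310,327): pass
    print([g[c].sum()//3 for c in range(290,334)])
for row in (140,180):
    for c in (300,305,310,315,320,325,330): print(row,c,onz(d,row,c,.08)[:2].round(4),onz(d,row,c,.059)[:2].round(4))
print("bracket",onz(d,115,315,.065),onz(d,108,315,.065),onz(d,122,315,.065))
t=cam("top")
im=t["img"].astype(int)
red=(im[...,0]-im[...,1]>40)
ys,xs=np.nonzero(red[230:252,200:290]); print("red top",ys.min()+230,ys.max()+230,xs.min()+200,xs.max()+200)
for c in (217,250,234): print(c,onz(t,243,c,.046).round(4))
E
```

```text
140 
[np.int64(204), np.int64(198), np.int64(197), np.int64(202), np.int64(209), np.int64(210), np.int64(185), np.int64(75), np.int64(66), np.int64(62), np.int64(110), np.int64(186), np.int64(209), np.int64(208), np.int64(186), np.int64(118), np.int64(124), np.int64(122), np.int64(120), np.int64(124), np.int64(124), np.int64(120), np.int64(118), np.int64(132), np.int64(147), np.int64(152), np.int64(146), np.int64(153), np.int64(158), np.int64(169), np.int64(171), np.int64(154), np.int64(124), np.int64(124), np.int64(124), np.int64(123), np.int64(114), np.int64(151), np.int64(212), np.int64(210), np.int64(208), np.int64(205), np.int64(206), np.int64(208)]
160 
[np.int64(202), np.int64(204), np.int64(199), np.int64(198), np.int64(202), np.int64(208), np.int64(212), np.int64(183), np.int64(58), np.int64(64), np.int64(64), np.int64(116), np.int64(190), np.int64(206), np.int64(209), np.int64(203), np.int64(167), np.int64(121), np.int64(120), np.int64(119), np.int64(123), np.int64(123), np.int64(118), np.int64(119), np.int64(137), np.int64(150), np.int64(151), np.int64(149), np.int64(156),
[... 3999 characters left out ...]
140 310 [0.5684 0.1434] [0.5681 0.1433]
140 315 [0.5733 0.1434] [0.5733 0.1433]
140 320 [0.5782 0.1434] [0.5785 0.1433]
140 325 [0.5831 0.1433] [0.5837 0.1433]
140 330 [0.5881 0.1433] [0.5889 0.1433]
180 300 [0.5581 0.1044] [0.5572 0.1021]
180 305 [0.5631 0.1044] [0.5625 0.102 ]
180 310 [0.5682 0.1043] [0.5679 0.102 ]
180 315 [0.5732 0.1043] [0.5732 0.102 ]
180 320 [0.5783 0.1043] [0.5785 0.102 ]
180 325 [0.5833 0.1043] [0.5839 0.102 ]
180 330 [0.5883 0.1043] [0.5892 0.102 ]
bracket [0.57340681 0.16761694 0.065     ] [0.57342855 0.17427222 0.065     ] [0.57338487 0.16089836 0.065     ]
red top 242 244 218 249
217 [0.5725 0.0563 0.046 ]
250 [ 0.5725 -0.0037  0.046 ]
234 [0.5725 0.0254 0.046 ]
```

View pics/w2c.png

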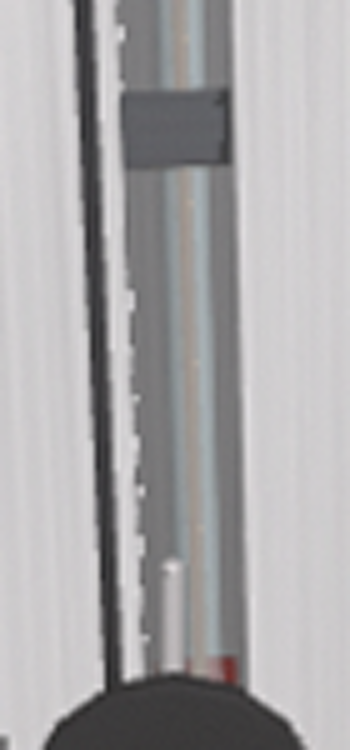

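```bash
python3 - <<'E'
from h import *
d=cam("wrist"); g=cv2.cvtColor(d["img"],cv2.COLOR_RGB2GRAY).astype(float)
F=[];B=[];T=[]
def cross(row,c0,c1,th):
    for c in range(c0,c1):
        a,b=g[row,c],g[row,c+1]
        if (a-th)*(b-th)<=0: return c+(a-th)/(a-b)+0.0 if a!=b else c
for row in range(128,200,3):
    f=cross(row,303,312,165); b=cross(row,323,333,165); t=cross(row,309,319,131)
    if f:F.append(onz(d,row,f,.08)[:2])
    if b:B.append(onz(d,row,b,.08)[:2])
    if t:T.append(onz(d,row,t,.059)[:2])
for n,A in zip("FBT",(F,B,T)):
    A=np.array(A); p=np.polyfit(A[:,1],A[:,0],1); print(n,"x at y=.08: %.4f at .16 %.4f yaw %.2f"%(np.polyval(p,.08),np.polyval(p,.16),-np.degrees(np.arctan(p[0]))),np.std(A[:,0]-np.polyval(p,A[:,1])).round(4))
for row,c in [(202,314.4),(222,314.8)]: print("toe",onz(d,row,c,.18))
print("offcut end",onz(d,221.5,322,.046), r.get_state()["tool_pos"])
t=cam("top"); G=cv2.cvtColor(t["img"],cv2.COLOR_RGB2GRAY).astype(float); P=[]
for c in range(20,290,6):
    col=G[244:262,c]; k=np.argmin(col); w=np.clip(120-col[max(k-2,0):k+3],0,None)
    if col[k]<90: P.append(onz(t,244+max(k-2,0)+(w*np.arange(len(w))).sum()/w.sum(),c,.08)[:2])
P=np.array(P); p=np.polyfit(P[:,1],P[:,0],1); e=P[:,0]-np.polyval(p,P[:,1]); P=P[abs(e)<.002]; p=np.polyfit(P[:,1],P[:,0],1); print("stripe",len(P),np.polyval(p,.08),"yaw",-np.degrees(np.arctan(p[0])))
E
```

```text
F x at y=.08: 0.5637 at .16 0.5634 yaw 0.22 0.0013
B x at y=.08: 0.5872 at .16 0.5848 yaw 1.72 0.0001
T x at y=.08: 0.5732 at .16 0.5707 yaw 1.79 0.0001
toe [0.57275006 0.09899196 0.18      ]
toe [0.57299818 0.08369702 0.18      ]
offcut end [0.58095924 0.05364204 0.046     ] [0.57226345 0.07946581 0.27906049]
stripe 11 0.5609253047616466 yaw 0.26144268345223565
```

Tube and rear-edge fits agree on a heater yaw of 1.75°, with the gap centre at x≈0.5697 at y=0.08. I'll shift, turn slightly, go down to just above the table and check again.

```bash
python3 -m jog '[{"translation":[0,-0.08,0],"twist":-0.14,"claw":0},{"translation":[0,0,0.4],"twist":0,"claw":0},{"translation":[0,0,0.5],"twist":0,"claw":0},{"translation":[0,0,0.5],"twist":0,"claw":0},{"translation":[0,0,0.4],"twist":0,"claw":0},{"translation":[0,0,0],"twist":0,"claw":0},{"translation":[0,0,0],"twist":0,"claw":0},{"translation":[0,0,0],"twist":0,"claw":0}]'
cat > m.py <<'E'
from h import *
def cross(g,row,c0,c1,th):
    for c in range(c0,c1):
        a,b=g[row,c],g[row,c+1]
        if (a-th)*(b-th)<0: return c+(a-th)/(a-b)
E
python3 - <<'E'
from h import *
s=r.get_state();d=cam("wrist"); save(d,"w3c.png",(60,250,260,380),4)
g=cv2.cvtColor(d["img"],cv2.COLOR_RGB2GRAY); print(s["tool_pos"],s["contact_force"].round(1))
for row in (100,130,160,185,200,210): print(row,list(map(int,g[row,290:345])))
z=s["tool_pos"][2]-.099
print([(q["location"],q["confidence"],onz(d,*q["location"],z)) for q in r.spot_point("pick_tip","wrist")])
E
```

```text
clock: 9.65
tool_pos: [0.5697, 0.0798, 0.208]
eef_rot: [0.703, 0.711, 0.001, 0.0]
contact_force: [0.7, -0.3, -0.5]
opening: 0.177
[0.56965954 0.07983135 0.20802357] [ 0.7 -0.3 -0.5]
100 [198, 206, 206, 205, 195, 143, 59, 66, 65, 60, 134, 212, 204, 202, 204, 198, 160, 125, 125, 122, 124, 127, 124, 123, 120, 117, 127, 136, 142, 137, 141, 145, 146, 156, 161, 156, 142, 122, 121, 115, 112, 103, 102, 104, 146, 200, 205, 203, 198, 198, 200, 205, 204, 201, 202]
130 [194, 196, 204, 204, 207, 185, 109, 62, 65, 64, 70, 142, 210, 200, 203, 204, 180, 118, 123, 119, 117, 122, 123, 122, 119, 118, 122, 138, 149, 151, 143, 149, 152, 162, 173, 166, 157, 139, 122, 123, 122, 123, 120, 113, 137, 195, 205, 205, 202, 201, 201, 203, 204, 203, 204]
160 [196, 194, 195, 202, 203, 205, 185, 109, 62, 66, 64, 88, 159, 205, 201, 204, 192, 148, 120, 121, 117, 117, 121, 123, 119, 117, 118, 131, 142, 151, 149, 149, 153, 154, 168, 169, 161, 145, 117, 121, 120, 121, 119, 111, 127, 186, 207, 206, 203, 200, 202, 202, 202, 202, 203]
185 [202, 198, 196, 197, 202, 203, 207, 183, 79, 63, 64, 61, 106, 181, 204, 202, 204, 182, 109, 119, 117, 115, 119, 120, 121, 118, 117, 124, 137, 148, 147, 146, 152, 154, 163, 170, 164, 147, 120, 119, 117, 117, 116, 111, 128, 182, 207, 206, 203, 200, 200, 201, 202, 202, 202]
200 [202, 201, 198, 197, 200, 203, 205, 197, 144, 55, 63, 62, 67, 140, 206, 203, 205, 198, 171, 143, 115, 115, 114, 117, 117, 116, 115, 118, 135, 146, 151, 143, 151, 152, 159, 170, 164, 150, 120, 118, 117, 116, 117, 110, 125, 180, 207, 207, 203, 198, 199, 199, 201, 202, 202]
210 [201, 203, 199, 197, 199, 202, 202, 208, 180, 53, 62, 61, 55, 129, 207, 204, 204, 202, 192, 172, 109, 107, 137, 169, 184, 179, 150, 108, 134, 145, 151, 145, 150, 153, 159, 168, 163, 148, 123, 116, 115, 115, 116, 112, 125, 180, 211, 204, 203, 199, 199, 200, 203, 201, 201]
[([204.6, 315.0], 0.92, array([0.57045242, 0.09742036, 0.10902357]))]
```

View pics/w3c.png

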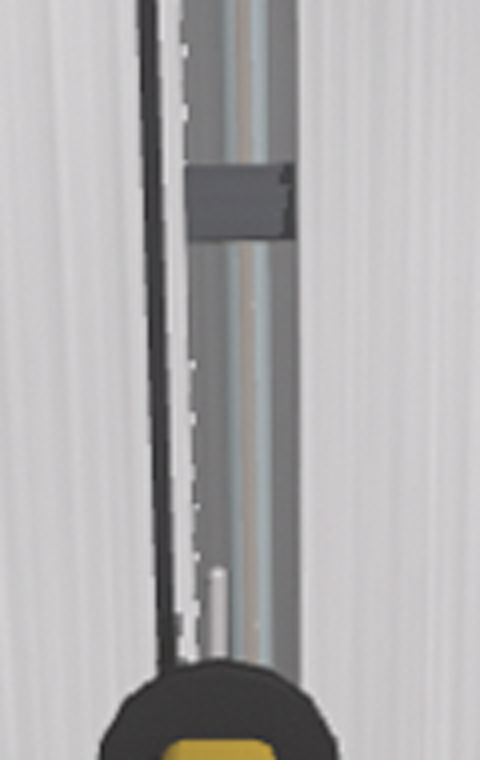

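The toe sits at cols 312–316, between the front edge (309.5) and the tube (318), which is centred to about 0.4 mm. Now I'll go down slowly.

```bash
python3 -m jog '[{"translation":[0,-0.01,0.15],"twist":0,"claw":0},{"translation":[0,0,0.15],"twist":0,"claw":0},{"translation":[0,0,0.15],"twist":0,"claw":0},{"translation":[0,0,0.15],"twist":0,"claw":0},{"translation":[0,0,0],"twist":0,"claw":0},{"translation":[0,0,0],"twist":0,"claw":0}]'
python3 -m jog '[{"translation":[0,0,0.1],"twist":0,"claw":0},{"translation":[0,0,0.1],"twist":0,"claw":0},{"translation":[0,0,0.1],"twist":0,"claw":0},{"translation":[0,0,0.1],"twist":0,"claw":0},{"translation":[0,0,0.1],"twist":0,"claw":0},{"translation":[0,0,0.1],"twist":0,"claw":0},{"translation":[0,0,0],"twist":0,"claw":0},{"translation":[0,0,0],"twist":0,"claw":0}]'
python3 -m jog '[{"translation":[0,0,0.05],"twist":0,"claw":0},{"translation":[0,0,0.05],"twist":0,"claw":0},{"translation":[0,0,0.05],"twist":0,"claw":0},{"translation":[0,0,0.05],"twist":0,"claw":0},{"translation":[0,0,0],"twist":0,"claw":0},{"translation":[0,0,0],"twist":0,"claw":0}]'
```

```text
clock: 10.25
tool_pos: [0.5683, 0.0793, 0.1824]
eef_rot: [0.703, 0.711, -0.001, -0.0]
contact_force: [-0.0, 0.3, -0.7]
opening: 0.179
clock: 10.92
tool_pos: [0.5685, 0.0795, 0.1587]
eef_rot: [0.703, 0.711, -0.0, -0.0]
contact_force: [0.2, 0.1, 0.1]
opening: 0.179
clock: 11.42
tool_pos: [0.5686, 0.0794, 0.1509]
eef_rot: [0.703, 0.711, -0.0, -0.0]
contact_force: [0.1, -0.4, -0.4]
opening: 0.176
```

```bash
for i in 1 2 3; do :; done
python3 -m jog '[{"translation":[0,0,0.05],"twist":0,"claw":0},{"translation":[0,0,0],"twist":0,"claw":0},{"translation":[0,0,0],"twist":0,"claw":0}]'
python3 -m jog '[{"translation":[0,0,0.05],"twist":0,"claw":0},{"translation":[0,0,0],"twist":0,"claw":0},{"translation":[0,0,0],"twist":0,"claw":0}]'
python3 -m jog '[{"translation":[0,0,0.03],"twist":0,"claw":0},{"translation":[0,0,0],"twist":0,"claw":0},{"translation":[0,0,0],"twist":0,"claw":0}]'
```

```text
clock: 11.67
tool_pos: [0.5686, 0.0794, 0.149]
eef_rot: [0.703, 0.711, -0.0, 0.0]
contact_force: [-1.2, 0.2, -0.2]
opening: 0.178
clock: 11.92
tool_pos: [0.5686, 0.0794, 0.1469]
eef_rot: [0.703, 0.711, -0.0, -0.0]
contact_force: [-0.4, -0.4, -0.7]
opening: 0.18
clock: 12.17
tool_pos: [0.5686, 0.0794, 0.1458]
eef_rot: [0.703, 0.711, -0.0, -0.0]
contact_force: [-0.5, 0.4, -1.2]
opening: 0.177
```

```bash
python3 -m jog '[{"translation":[0,0,0.03],"twist":0,"claw":0},{"translation":[0,0,0],"twist":0,"claw":0},{"translation":[0,0,0],"twist":0,"claw":0}]'
python3 -m jog '[{"translation":[0,0,0.025],"twist":0,"claw":0},{"translation":[0,0,0],"twist":0,"claw":0},{"translation":[0,0,0],"twist":0,"claw":0}]'
python3 -m jog '[{"translation":[0,0,0.025],"twist":0,"claw":0},{"translation":[0,0,0],"twist":0,"claw":0},{"translation":[0,0,0],"twist":0,"claw":0}]'
```

```text
clock: 12.42
tool_pos: [0.5689, 0.0795, 0.1449]
eef_rot: [0.703, 0.711, 0.0, 0.0]
contact_force: [-0.2, -0.1, 1.3]
opening: 0.179
clock: 12.67
tool_pos: [0.5693, 0.0796, 0.1447]
eef_rot: [0.703, 0.711, 0.001, 0.001]
contact_force: [-0.9, -1.7, 8.7]
opening: 0.181
clock: 12.92
tool_pos: [0.5696, 0.0797, 0.1446]
eef_rot: [0.703, 0.711, 0.001, 0.001]
contact_force: [-1.6, -0.7, 14.2]
opening: 0.181
```

I felt the floor at TCP z≈0.1448, so the heater sits about 4 mm high. I'll raise off the floor and turn the toe across, under the tube.

```bash
python3 -m jog '[{"translation":[0,0,-0.1],"twist":0,"claw":0},{"translation":[0,0.02,0],"twist":0,"claw":0},{"translation":[0,0,0],"twist":0,"claw":0},{"translation":[0,0,0],"twist":0,"claw":0}]'
python3 -m jog '[{"translation":[0,0,0],"twist":0.5,"claw":0},{"translation":[0,0,0],"twist":0.5,"claw":0},{"translation":[0,0,0],"twist":0.5,"claw":0},{"translation":[0,0,0],"twist":0.5,"claw":0},{"translation":[0,0,0],"twist":0.5,"claw":0},{"translation":[0,0,0],"twist":0.5,"claw":0},{"translation":[0,0,0],"twist":0.5,"claw":0},{"translation":[0,0,0],"twist":0.5,"claw":0},{"translation":[0,0,0],"twist":0.5,"claw":0},{"translation":[0,0,0],"twist":0.5,"claw":0},{"translation":[0,0,0],"twist":0,"claw":0},{"translation":[0,0,0],"twist":0,"claw":0}]'
```

```text
clock: 13.25
tool_pos: [0.5693, 0.0793, 0.1462]
eef_rot: [0.703, 0.711, -0.0, -0.0]
contact_force: [0.3, -1.0, -1.3]
opening: 0.178
clock: 14.25
tool_pos: [0.5692, 0.0795, 0.1463]
eef_rot: [0.863, 0.506, -0.0, -0.0]
contact_force: [0.2, 0.6, -1.1]
opening: 0.185
```

```bash
python3 -m jog '[{"translation":[0,0,0],"twist":0.6,"claw":0},{"translation":[0,0,0],"twist":0.6,"claw":0},{"translation":[0,0,0],"twist":0.6,"claw":0},{"translation":[0,0,0],"twist":0.6,"claw":0},{"translation":[0,0,0],"twist":0.6,"claw":0},{"translation":[0,0,0],"twist":0.6,"claw":0},{"translation":[0,0,0],"twist":0.6,"claw":0},{"translation":[0,0,0],"twist":0.6,"claw":0},{"translation":[0,0,0],"twist":0,"claw":0},{"translation":[0,0,0],"twist":0,"claw":0}]'
python3 -m jog '[{"translation":[0,0,0],"twist":0.6,"claw":0},{"translation":[0,0,0],"twist":0.6,"claw":0},{"translation":[0,0,0],"twist":0.6,"claw":0},{"translation":[0,0,0],"twist":0.6,"claw":0},{"translation":[0,0,0],"twist":0.6,"claw":0},{"translation":[0,0,0],"twist":0.6,"claw":0},{"translation":[0,0,0],"twist":0.6,"claw":0},{"translation":[0,0,0],"twist":0.6,"claw":0},{"translation":[0,0,0],"twist":0,"claw":0},{"translation":[0,0,0],"twist":0,"claw":0}]'
```

```text
clock: 15.08
tool_pos: [0.5693, 0.0795, 0.1464]
eef_rot: [0.961, 0.276, -0.0, 0.0]
contact_force: [-0.9, -0.5, -0.2]
opening: 0.176
clock: 15.92
tool_pos: [0.5691, 0.0796, 0.1464]
eef_rot: [1.0, 0.029, -0.0, 0.0]
contact_force: [-1.2, -0.2, 0.2]
opening: 0.177
```

```bash
python3 -m jog '[{"translation":[0.015,0,0],"twist":0.25,"claw":0},{"translation":[0,0.1,0],"twist":0,"claw":0},{"translation":[0,0.1,0],"twist":0,"claw":0},{"translation":[0,0.1,0],"twist":0,"claw":0},{"translation":[0,0.1,0],"twist":0,"claw":0},{"translation":[0,0.1,0],"twist":0,"claw":0},{"translation":[0,0.1,0],"twist":0,"claw":0},{"translation":[0,0.1,0],"twist":0,"claw":0},{"translation":[0,0.1,0],"twist":0,"claw":0},{"translation":[0,0.1,0],"twist":0,"claw":0},{"translation":[0,0.1,0],"twist":0,"claw":0},{"translation":[0,0,0],"twist":0,"claw":0}]'
python3 - <<'E'
from h import *
s=r.get_state(); print(s["tool_pos"],s["eef_rot"],s["contact_force"])
d=cam("top"); im=d["img"].astype(int); red=(im[...,0]-im[...,1]>40)
ys,xs=np.nonzero(red[225:255,200:375]); print(ys.min()+225,ys.max()+225,xs.min()+200,xs.max()+200)
save(d,"t2c.png",(215,265,200,370),4)
E
```

```text
clock: 16.92
tool_pos: [0.5711, 0.0377, 0.1466]
eef_rot: [1.0, 0.013, -0.0, 0.001]
contact_force: [-2.0, -1.6, -0.4]
opening: 0.178
[0.57107828 0.03771512 0.14661094] [ 9.99914440e-01  1.30597396e-02 -1.41124369e-04  7.31963654e-04] [-1.99804048 -1.63260895 -0.36377946]Traceback (most recent call last):
  File "<stdin>", line 4, in <module>
    return umr_minimum(a, axis, None, out, keepdims, initial, where)
ValueError: zero-size array to reduction operation minimum which has no identity
```

The gripper hides the offcut from above. The forces are light, so I'll continue with a tiny nudge away from the tube.

```bash
python3 -m jog '[{"translation":[-0.015,0.1,0],"twist":0,"claw":0},{"translation":[0,0.15,0],"twist":0,"claw":0},{"translation":[0,0.15,0],"twist":0,"claw":0},{"translation":[0,0.15,0],"twist":0,"claw":0},{"translation":[0,0.15,0],"twist":0,"claw":0},{"translation":[0,0.15,0],"twist":0,"claw":0},{"translation":[0,0.15,0],"twist":0,"claw":0},{"translation":[0,0,0],"twist":0,"claw":0}]'
python3 -m jog '[{"translation":[0,0.15,0],"twist":0,"claw":0},{"translation":[0,0.15,0],"twist":0,"claw":0},{"translation":[0,0.15,0],"twist":0,"claw":0},{"translation":[0,0.15,0],"twist":0,"claw":0},{"translation":[0,0.15,0],"twist":0,"claw":0},{"translation":[0,0.15,0],"twist":0,"claw":0},{"translation":[0,0.15,0],"twist":0,"claw":0},{"translation":[0,0,0],"twist":0,"claw":0}]'
python3 - <<'E'
from h import *
s=r.get_state(); print(s["tool_pos"],s["eef_rot"],s["contact_force"])
for n in ("top","scene"):
    d=cam(n); im=d["img"].astype(int); red=(im[...,0]-im[...,1]>60)
    w=(slice(215,265),slice(200,375)) if n=="top" else (slice(240,300),slice(270,460))
    ys,xs=np.nonzero(red[w]); print(n,len(ys),[(a.min(),a.max()) for a in (ys,xs)] if len(ys) else "")
    print([(q["location"],q["confidence"],onz(d,*q["location"],.044).round(3)) for q in r.spot_point("offcut",n)[:2]])
d=cam("scene"); save(d,"s2c.png",(200,330,250,450),4)
E
```

```text
clock: 17.63
tool_pos: [0.5718, -0.0031, 0.1467]
eef_rot: [1.0, 0.013, 0.0, 0.001]
contact_force: [-1.0, -0.2, -0.2]
opening: 0.178
clock: 18.3
tool_pos: [0.5729, -0.0449, 0.1467]
eef_rot: [1.0, 0.013, 0.0, 0.001]
contact_force: [-0.5, -0.6, -0.6]
opening: 0.179
[ 0.57290539 -0.04491621  0.14667177] [9.99920025e-01 1.26185001e-02 1.34607055e-04 8.35498702e-04] [-0.51489845 -0.64335632 -0.59868365]
top 0 
[([238.9, 332.8], 0.73, array([ 0.58 , -0.153,  0.044])), ([237.0, 285.6], 0.42, array([ 0.584, -0.068,  0.044]))]
scene 0 
[]
```

View pics/s2c.png

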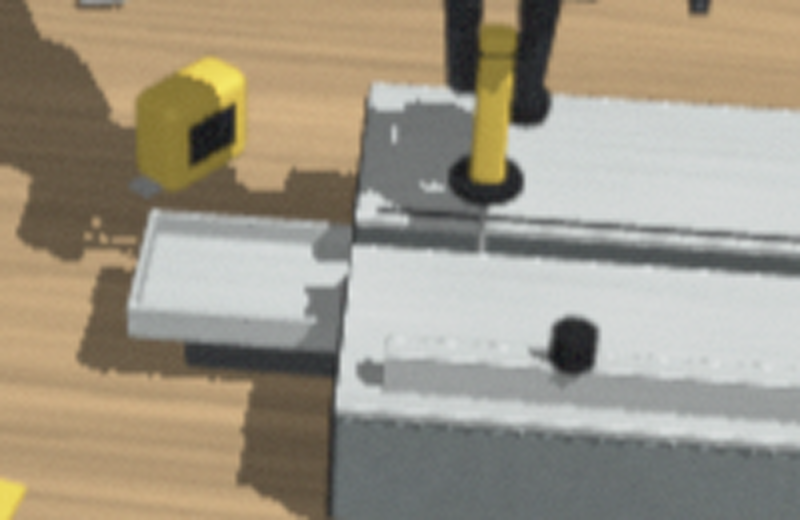

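The scene crop shows the shank in the gap about 57 mm inside the end plane. The offcut should now reach the catch's edge, so I'll keep going.

```bash
python3 -m jog '[{"translation":[0,0.15,0],"twist":0,"claw":0},{"translation":[0,0.15,0],"twist":0,"claw":0},{"translation":[0,0.15,0],"twist":0,"claw":0},{"translation":[0,0.15,0],"twist":0,"claw":0},{"translation":[0,0.15,0],"twist":0,"claw":0},{"translation":[0,0.15,0],"twist":0,"claw":0},{"translation":[0,0.15,0],"twist":0,"claw":0},{"translation":[0,0,0],"twist":0,"claw":0}]'
python3 - <<'E'
from h import *
for n in ("top","scene"):
    d=cam(n); im=d["img"].astype(int); red=(im[...,0]-im[...,1]>40)&(im[...,1]<70)
    r0,c0=(215,260) if n=="top" else (240,270)
    ys,xs=np.nonzero(red[r0:r0+70,c0:c0+115]); print(n,len(ys))
    if len(ys):
        ys+=r0;xs+=c0; print(ys.min(),ys.max(),xs.min(),xs.max()); print(onz(d,ys[xs.argmin()],xs.min(),.05),onz(d,ys[xs.argmax()],xs.max(),.05))
    print([(q["location"],q["confidence"],onz(d,*q["location"],.044).round(3)) for q in r.spot_point("offcut",n)[:2]])
E
```

```text
clock: 19.22
tool_pos: [0.574, -0.0869, 0.1467]
eef_rot: [1.0, 0.013, 0.0, 0.001]
contact_force: [-0.7, -0.3, -0.4]
opening: 0.182
top 51
234 237 312 328
[ 0.58846178 -0.11601585  0.05      ] [ 0.58847038 -0.14481253  0.05      ]
[([239.5, 309.8], 0.48, array([ 0.579, -0.112,  0.044]))]
scene 124
268 275 315 335
[ 0.58584654 -0.14677692  0.05      ] [ 0.57717763 -0.10831225  0.05      ]
[([274.2, 328.4], 0.59, array([ 0.585, -0.12 ,  0.044])), ([293.1, 189.0], 0.5, array([ 0.676, -0.372,  0.044]))]
```

The offcut is following, with its front end at y≈−0.147. One more stretch will bring it wholly into the catch.

```bash
python3 -m jog '[{"translation":[0,0.15,0],"twist":0,"claw":0},{"translation":[0,0.15,0],"twist":0,"claw":0},{"translation":[0,0.15,0],"twist":0,"claw":0},{"translation":[0,0.15,0],"twist":0,"claw":0},{"translation":[0,0.15,0],"twist":0,"claw":0},{"translation":[0,0.13,0],"twist":0,"claw":0},{"translation":[0,0.08,0],"twist":0,"claw":0},{"translation":[0,0,0],"twist":0,"claw":0},{"translation":[0,-0.1,0],"twist":0,"claw":0},{"translation":[0,0,0],"twist":0,"claw":0}]'
python3 -m jog '[{"translation":[0,0,-0.2],"twist":0,"claw":0},{"translation":[0,0,-0.4],"twist":0,"claw":0},{"translation":[0,0,-0.6],"twist":0,"claw":0},{"translation":[0,0,-0.8],"twist":0,"claw":0},{"translation":[0,0,-0.8],"twist":0,"claw":0},{"translation":[0,0,-0.55],"twist":0,"claw":0},{"translation":[0,0,0],"twist":0,"claw":0},{"translation":[0,0,0],"twist":0,"claw":0}]'
python3 - <<'E'
from h import *
s=r.get_state(); print(s["tool_pos"],s["contact_force"])
for n in ("top","scene","wrist"):
    d=cam(n); im=d["img"].astype(int); red=(im[...,0]-im[...,1]>40)&(im[...,1]<70)
    r0,c0=(215,290) if n=="top" else (240,270)
    if n!="wrist":
      ys,xs=np.nonzero(red[r0:r0+70,c0:c0+115]); print(n,len(ys))
      if len(ys):
        ys+=r0;xs+=c0; print(ys.min(),ys.max(),xs.min(),xs.max()); print(onz(d,ys[xs.argmin()],xs.min(),.05),onz(d,ys[xs.argmax()],xs.max(),.05))
    print(n,[(q["location"],q["confidence"],onz(d,*q["location"],.044).round(3)) for q in r.spot_point("offcut",n)[:2]])
    if n=="scene": save(d,"s3c.png",(180,310,230,430),4)
E
```

```text
clock: 20.25
tool_pos: [0.575, -0.1173, 0.1466]
eef_rot: [1.0, 0.015, 0.0, -0.001]
contact_force: [1.2, 1.3, -0.6]
opening: 0.179
clock: 20.92
tool_pos: [0.5757, -0.1186, 0.2823]
eef_rot: [1.0, 0.014, 0.002, 0.0]
contact_force: [-0.1, 0.3, -0.9]
opening: 0.182
[ 0.57565095 -0.11858297  0.28226155] [-0.0854664   0.25203904 -0.9293121 ]
top 109
235 242 334 348
[ 0.57943647 -0.15561095  0.05      ] [ 0.58667335 -0.18075605  0.05      ]
top [([236.0, 331.3], 0.54, array([ 0.586, -0.151,  0.044])), ([321.2, 363.8], 0.53, array([ 0.433, -0.209,  0.044]))]
scene 157
267 273 296 324
[ 0.58512515 -0.18458397  0.05      ] [ 0.57722188 -0.13007628  0.05      ]
scene [([271.7, 307.6], 0.59, array([ 0.583, -0.162,  0.044]))]
wrist [([191.8, 347.3], 0.8, array([ 0.583, -0.155,  0.044])), ([190.2, 303.4], 0.42, array([ 0.584, -0.106,  0.044]))]
```

View pics/s3c.png

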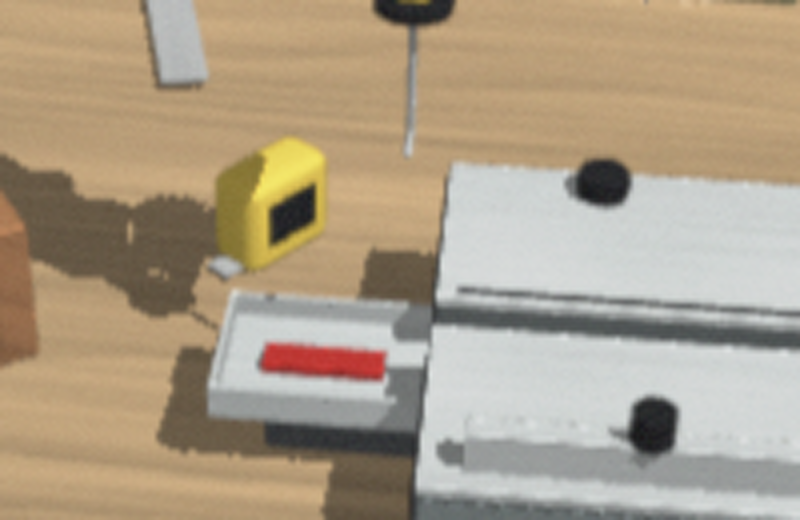

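The offcut lies wholly in the catch, at about (0.583, −0.154), or heater y≈−50 mm. Now the pick goes back over its block.

```bash
python3 -m jog '[{"translation":[-0.184,0.692,0],"twist":0,"claw":0},{"translation":[-0.184,0.692,0],"twist":0,"claw":0},{"translation":[-0.184,0.692,0],"twist":0,"claw":0},{"translation":[-0.184,0.692,0],"twist":0,"claw":0},{"translation":[-0.184,0.692,0],"twist":0,"claw":0},{"translation":[-0.184,0.692,0],"twist":0,"claw":0},{"translation":[-0.184,0.692,0],"twist":0,"claw":0},{"translation":[-0.184,0.692,0],"twist":0,"claw":0},{"translation":[-0.184,0.692,0],"twist":0,"claw":0},{"translation":[0,0,0],"twist":-0.774,"claw":0},{"translation":[0,0,0],"twist":-0.774,"claw":0},{"translation":[0,0,0],"twist":-0.774,"claw":0},{"translation":[0,0,0],"twist":-0.774,"claw":0},{"translation":[0,0,0],"twist":-0.774,"claw":0},{"translation":[0,0,0],"twist":-0.774,"claw":0},{"translation":[0,0,0],"twist":-0.774,"claw":0},{"translation":[0,0,0],"twist":0,"claw":0},{"translation":[0,0,0],"twist":0,"claw":0},{"translation":[0,0,0],"twist":0,"claw":0}]'
python3 - <<'E'
from h import *
s=r.get_state(); y=2*np.arctan2(s["eef_rot"][1],s["eef_rot"][0]); D=np.array([.5165,-.3696])-s["tool_pos"][:2]
print(s["tool_pos"],np.degrees(y),"tool units",(D@[np.cos(y),np.sin(y)])/.04,(D@[np.sin(y),-np.cos(y)])/.04)
d=cam("wrist"); print([(q["location"],q["confidence"],onz(d,*q["location"],s["tool_pos"][2]-.099)) for q in r.spot_point("pick_tip","wrist")[:2]]); print("expect tip",s["tool_pos"][:2]+.018*np.array([np.cos(y),np.sin(y)]))
E
```

```text
clock: 22.8
tool_pos: [0.5154, -0.3697, 0.2802]
eef_rot: [0.956, 0.292, -0.0, -0.0]
contact_force: [-0.3, -1.0, -1.6]
opening: 0.18
[ 0.51539688 -0.36966991  0.28015154] 33.968355388240184 tool units 0.023848328165165977 0.013959319328328739
[([207.2, 314.5], 0.8, array([ 0.52944172, -0.36077234,  0.18115154])), ([179.1, 165.7], 0.23, array([ 0.48576794, -0.25853254,  0.18115154]))]
expect tip [ 0.53032511 -0.35961268]
```

```bash
python3 -m jog '[{"translation":[0.02,0.015,0.4],"twist":0,"claw":0},{"translation":[0,0,0.6],"twist":0,"claw":0},{"translation":[0,0,0.6],"twist":0,"claw":0},{"translation":[0,0,0.4],"twist":0,"claw":0},{"translation":[0,0,0.3],"twist":0,"claw":0},{"translation":[0,0,0],"twist":0,"claw":0},{"translation":[0,0,0],"twist":0,"claw":0}]'
python3 -m jog '[{"translation":[0,0,0.3],"twist":0,"claw":0},{"translation":[0,0,0.3],"twist":0,"claw":0},{"translation":[0,0,0.3],"twist":0,"claw":0},{"translation":[0,0,0.3],"twist":0,"claw":0},{"translation":[0,0,0.2],"twist":0,"claw":0},{"translation":[0,0,0.2],"twist":0,"claw":0},{"translation":[0,0,0.2],"twist":0,"claw":0},{"translation":[0,0,0.1],"twist":0,"claw":0},{"translation":[0,0,0.05],"twist":0,"claw":0},{"translation":[0,0,0],"twist":0,"claw":0},{"translation":[0,0,0],"twist":0,"claw":0}]'
```

```text
clock: 23.48
tool_pos: [0.5164, -0.3696, 0.1883]
eef_rot: [0.956, 0.293, -0.0, -0.0]
contact_force: [0.8, -0.6, -0.8]
opening: 0.176
clock: 24.4
tool_pos: [0.5178, -0.3694, 0.1161]
eef_rot: [0.956, 0.293, 0.001, 0.001]
contact_force: [-8.6, 6.6, 35.6]
opening: 0.179
```

I typed too much descent there, so it is pressing on the block. I'll back off and then release.

```bash
python3 -m jog '[{"translation":[0,0,-0.15],"twist":0,"claw":0},{"translation":[0,0,0],"twist":0,"claw":0},{"translation":[0,0,0],"twist":0,"claw":0},{"translation":[0,0,0],"twist":0,"claw":0}]'
python3 -m jog '[{"translation":[0,0,0],"twist":0,"claw":25},{"translation":[0,0,0],"twist":0,"claw":40},{"translation":[0,0,0],"twist":0,"claw":70},{"translation":[0,0,0],"twist":0,"claw":100},{"translation":[0,0,0],"twist":0,"claw":100},{"translation":[0,0,0],"twist":0,"claw":100},{"translation":[0,0,0],"twist":0,"claw":100},{"translation":[0,0,0],"twist":0,"claw":100},{"translation":[0,0,0],"twist":0,"claw":100},{"translation":[0,0,0],"twist":0,"claw":100},{"translation":[0,0,0],"twist":0,"claw":100}]'
```

```text
clock: 24.73
tool_pos: [0.5166, -0.37, 0.1163]
eef_rot: [0.956, 0.293, -0.0, 0.0]
contact_force: [-0.5, -0.0, 3.1]
opening: 0.178
clock: 25.65
tool_pos: [0.5166, -0.3698, 0.1167]
eef_rot: [0.956, 0.293, -0.0, 0.0]
contact_force: [0.4, 0.9, -0.1]
opening: 0.98
```

```bash
python3 -m jog '[{"translation":[0,0,-0.4],"twist":0,"claw":100},{"translation":[0,0,-0.8],"twist":0,"claw":100},{"translation":[0,0,-0.9],"twist":0,"claw":100},{"translation":[0,0,-0.9],"twist":0,"claw":100},{"translation":[0,0,-0.9],"twist":0,"claw":100},{"translation":[0,0,-0.9],"twist":0,"claw":100},{"translation":[-0.8,0,-0.5],"twist":0,"claw":100},{"translation":[-0.8,0,0],"twist":0,"claw":100},{"translation":[0,0,0],"twist":0,"claw":100},{"translation":[0,0,0],"twist":0,"claw":100},{"translation":[0,0,0],"twist":0,"claw":100}]'
python3 - <<'E'
from h import *
print(r.get_state()["contact_force"])
d=cam("wrist"); print("pick",[(q["location"],q["confidence"],onz(d,*q["location"],.085).round(4)) for q in r.spot_point("pick","wrist")[:1]])
d=cam("scene"); save(d,"s4c.png",(170,310,150,370),3.5)
for n in ("top","scene"):
    d=cam(n)
    for l,z in [("offcut",.044),("pick",.085),("cement",0),("tape",0),("bracket",0)]: print(n,l,[(np.round(q["location"]),round(q["confidence"],2),onz(d,*q["location"],z).round(3)) for q in r.spot_point(l,n)[:1]])
E
```

```text
clock: 26.57
tool_pos: [0.4638, -0.405, 0.3284]
eef_rot: [0.956, 0.293, 0.0, -0.0]
contact_force: [0.3, 0.4, -0.1]
opening: 0.998
[ 0.31238059  0.36479731 -0.10809196]
pick [([140.4, 316.8], 0.58, array([ 0.5187, -0.371 ,  0.085 ]))]
top offcut [(array([235., 332.]), 0.76, array([ 0.587, -0.151,  0.044]))]
top pick [(array([271., 456.]), 0.55, array([ 0.522, -0.363,  0.085]))]
top cement [(array([215., 461.]), 0.81, array([ 0.63 , -0.396, -0.   ]))]
top tape [(array([320., 365.]), 0.97, array([ 0.432, -0.213,  0.   ]))]
top bracket [(array([167., 392.]), 0.64, array([ 0.723, -0.267,  0.   ]))]
scene offcut [(array([272., 311.]), 0.57, array([ 0.584, -0.155,  0.044]))]
scene pick [(array([226., 215.]), 0.63, array([ 0.511, -0.366,  0.085]))]
scene cement [(array([291., 186.]), 0.73, array([ 0.625, -0.402,  0.   ]))]
scene tape [(array([239., 297.]), 0.68, array([ 0.421, -0.211,  0.   ]))]
scene bracket [(array([331., 239.]), 0.7, array([ 0.716, -0.27 ,  0.   ]))]
```

View pics/s4c.png

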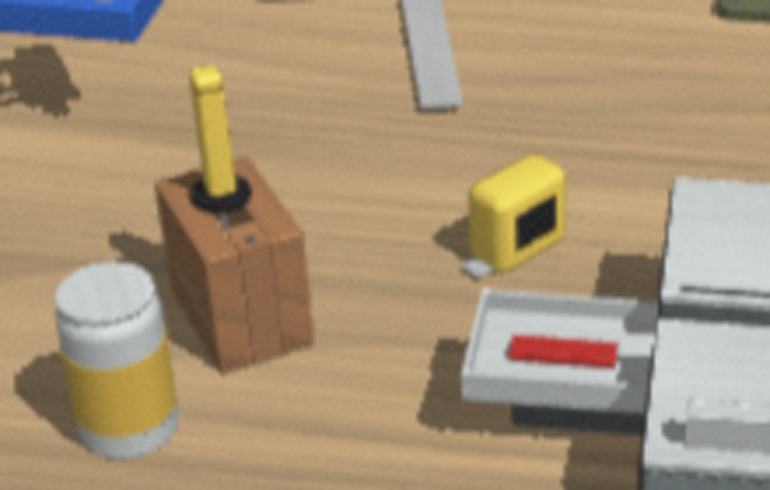

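The pick stands in the block and the offcut is in the catch. I'll check numerically that the guard is seated and the pick upright before handing in.

```bash
python3 - <<'E'
from h import *
for n,w in (("scene",(180,250,190,250)),("wrist",(90,190,270,360)),("top",(250,295,430,490))):
    d=cam(n); hsv=cv2.cvtColor(d["img"],cv2.COLOR_RGB2HSV); a,b,c,e=w
    m=cv2.inRange(hsv,(22,150,90),(35,255,255))[a:b,c:e]; k=cv2.inRange(hsv,(0,0,0),(180,255,55))[a:b,c:e]
    for nm,q in (("yellow",m),("black",k)):
        cs=cv2.findContours(q,0,2)[0]
        if cs: x,y,W,H=cv2.boundingRect(max(cs,key=cv2.contourArea)); print(n,nm,"rows",y+a,y+H+a,"cols",x+c,x+W+c)
    P=lambda pts:np.array([proj(d,p) for p in pts])
    o=np.array([.517,-.369,.085]); ya=np.radians(34); ux=np.array([np.cos(ya),np.sin(ya),0]);uy=np.array([-np.sin(ya),np.cos(ya),0])
    h=P([o+i*.008*ux+j*.008*uy+[0,0,z] for i in(-1,1) for j in(-1,1) for z in(.006,.086)])
    g=P([o+.018*(np.cos(t)*ux+np.sin(t)*uy)+[0,0,z] for t in np.linspace(0,6.28,24) for z in(0,.006)])
    print("  expect yellow",h.min(0).round(1),h.max(0).round(1),"guard",g.min(0).round(1),g.max(0).round(1))
E
```

```text
scene yellow rows 190 226 cols 205 217
scene black rows 222 231 cols 205 221
  expect yellow [188.3 203.2] [227.5 217.8] guard [219.7 203.9] [232.  221.9]
wrist yellow rows 132 151 cols 306 324
wrist black rows 136 157 cols 308 330
  expect yellow [130.8 304.3] [149.8 322.8] guard [122.7 297.3] [156.8 330.4]
top yellow rows 267 280 cols 454 478
top black rows 259 285 cols 446 468
  expect yellow [264.3 453.3] [279.8 480.5] guard [262.6 448.5] [283.9 470.6]
```

The pick matches a seated, upright pose to within 1–3 px in all three views. Handing in.

```bash
python3 -c "
from plant import r
print(r.finish_job())"
```

```text
the job is handed in; nothing more can be done
None
```

The job is done and handed in at about 27 s of the 72 s. The offcut lies wholly in the open catch end, and the pick is back in its block. No verdict was reported.

**How it went:** I lowered the hook through the 7 mm gap and felt the tray floor, which puts the heater about 4 mm high. I then turned the toe behind the offcut and dragged it about 200 mm along the tray.

**Last checks:**
- **Offcut:** its centre is at about heater y = −50 mm, and it lies flat inside the rims.
- **Pick:** it matches a seated, upright pose to within about 3 px in all three cameras.
- **Can, tape measure and bracket:** they read within about 8 mm of where they started, which is within detector scatter.
- **Gripper:** it is open and clear, and touches nothing.

**What was off:**
- **Floor touch:** feeling for the floor peaked at about 14 N at the wrist, against the 25 N heater limit. During the drag the wrist force stayed around 2.6 N or less in the readings between moves.
- **Seating the pick:** I typed too long a descent, and the pick pressed on the block with about 36 N until I backed off. The wrist limit is 120 N.
- **Camera disagreement:** the camera detections of the pick's position differed by up to about 11 mm from each other, so I relied on the matched outlines and the recorded grasp position instead.

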